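# Balance the hanging arm on the cedar edge

### The arm

A 6-joint arm with a two-finger parallel gripper is mounted at the origin on the work surface. World frame = base frame: x ahead of the robot, y to its left, z up, the work surface at z = 0. Lengths are in m, angles in rad, forces in N, time in s.
With the tool pointing down it reaches from about 0.35 to 0.775 m from the base axis. Payload 5.5 kg.
Tool frame: the origin (TCP) lies at the very end of the fingers, on their centre line; the grasp point (between the pads) lies env.grasp_offset behind it (env.grasp_offset is the distance from the TCP to the grasp point, in m); x points along the fingers, y is the direction in which the jaws open and shut, and the axes are right-handed (so a half turn about x gives the same grasp; the last joint's range is limited). The gripper opens to 85 mm and grips with 20 to 120 N. Pads are 22 mm wide; open, the fingers measure 114 mm over their backs; the gripper's body (76 mm by 85 mm) begins 54 mm behind the grasp point. The pads swing forward as they close: fully open they stand 13 mm farther back than shut.
Start: joints at [1.011, 0.313, 0.046, 1.304, 0, 1.431], TCP at [0.234, 0.525, 0.231] pointing down, gripper open.
Joint ranges: [-2.76, 2.76], [-0.86, 1.69], [-1.03, 1.26], [-2.2, 2.34], [-1.47, 1.5], [-3.14, 3.14]. Speed limits (rad/s): [2.57, 2.57, 3.14, 3.14, 3.14, 3.14].

### API

Orientations are given as a unit quaternion [w, x, y, z].
In Python, from workcell import get_state, viewer, job, env gives the robot as it stands.
- The arm moves only by the tool send_rows, never from a script. Its argument "plan" is a list of rows, each a list of 6 numbers: the shift along the tool's x, y, z in mm, then the turn, a rotation vector about the tool's x, y, z in degrees. A call has exactly 10 rows; each row is the pose to reach, as a shift and turn from the pose commanded when the call began, along the tool's axes at that moment; what a row does not reach only later rows make up. A row lasts 1/8 s, in which the tool goes at most 62.5 mm and 10.7 degrees, less where a joint would pass 70% of its speed; a pose out of reach is approached as far as the arm can. A call with a gripper value outside its range is refused whole. "claw" is the finger opening in mm, from 0 to 85.4, set as the call begins (left out, the last holds). The fingers move at their own pace and stop on an object; "newtons" is the grip in N (left out, the last holds). Time passes only in rows, so rows that repeat a pose let the fingers close, or fill a call up. It gives the time, the measured TCP pose, the force and the opening at its end, in the units of the state.
- get_state(): the state, without advancing time (a new reading comes with each control period).
- viewer.read_camera(name): name is "side" or "top" or "wrist"; returns a dict with "frame" (480x640x3 uint8, blue, green, red), "mtx" (3x3 intrinsics, pixels), "k1" (the pictures are not rectified: a ray, as slopes to the right and down, at radius r is drawn at 1 + k1 r^2 times it, then the intrinsics apply), "rvec" (rotation vector, rad) and "tvec" (3), from world to camera coordinates, as OpenCV has them. Camera axes: x right, y down, z forward; pixel columns grow to the right and rows downward; lengths in m; the calibration is good to about 2 mm. A picture is of the moment at which its call begins. There is no depth.
- job.hand_in(): hands the job in, once; it reports no verdict.
The state is a dict: "clock": time; "joint_pos": joint angles; "qvel": joint speeds; "tau": joint torques, N m; "tcp_pos": TCP position; "orientation": TCP orientation; "wrist_force": force on the tool from outside, world axes, zero at the start; "ft_torque": the same for the moment, N m; "finger_gap": finger opening in m.
Only numpy, scipy, OpenCV 4.12 (cv2) and the standard library are available. Lean on these libraries where they do the work, as an engineer would, in place of code of your own. Each camera call takes 0.05 s, during which the arm holds its last target.

### The job

The long tube is going to be a birdhouse's hanging arm, and we need its balance point, which is not at its middle because a steel weight is jammed somewhere inside. Lift the tube off the bench, lay it squarely across the middle of the top edge of the cedar panel in the vise, feel for the balance point with the tube touching the edge while you still hold it, and let go so that it stays level, balanced on that edge alone. Be gentle with the soft cedar edge, and leave the other things on the bench alone.

Things in the scene. Friction and masses are not known exactly. Their poses are not given: they have to be found in the camera images.
- tube: The hanging arm: a straight closed aluminium tube, 400 mm long, 20 mm wide, 30 mm tall, with black end caps, starting flat on the bench. Origin: centre of its underside, at mid length; x along the tube, y across its width, z up. It weighs 0.31 to 0.43 kg altogether. A steel slug jammed inside (it does not move) puts the balance point anywhere up to 60 mm either side of mid length along x; it cannot be seen.
- panel: Cedar roof panel, 140 mm long, 12 mm thick, 75 mm high, standing on its long edge in the vise and held immovably. Origin: centre of its underside, 20 mm above the bench; x along the panel's length (the fulcrum edge), y through its thickness, z up. Its flat top edge, 12 mm wide, is the fulcrum: the tube stays on it when its balance point is within about 5 mm of the middle of the thickness. The cedar is soft: tube and panel must not press on each other with more than 20 N.
- edge (a point): Middle of the panel's top edge, at mid length and mid thickness, 95 mm above the bench; axes as panel. The panel stands 35 mm clear of the vise's jaws.
- vise: Small cast-iron vise fixed to the bench, 110 mm by 145 mm (x by y), jaws 60 mm high, with its screw and cross handle on the +y side. Origin under the panel at bench height; axes as panel.
- drill: Brass hand drill lying on the bench, about 315 mm long with 60 mm gear wheel, bystander. Origin under the body, handle to -x.
- hole_plate: Round cherry entry-hole plate lying flat, 64 mm diameter, 32 mm hole, 10 mm thick, bystander. Origin: centre of underside.
- bracket_a: Galvanized corner bracket, legs 45 mm, 18 mm wide, one leg flat on the bench and one upright, bystander. Origin: underside at the corner.
- bracket_b: Second corner bracket, same as bracket_a, bystander.
- tin: Squat closed tin of brads, 75 mm diameter, 44 mm high, bystander. Origin: centre of underside.
- screwdriver: Screwdriver lying on the bench, bystander. Handle to -x.
- offcut: Wood offcut, 90 by 50 by 18 mm, bystander. Origin: centre of underside.
There are look-alikes about, which are no part of the job. There is more than one size of the vise; the job needs the larger.

How it is judged:
On the way, in this order (a step that is already met when the one before it is completed fails the run):
1. the tube is held in the fingers, lifted clear of the bench (height (world z) of tube above 0.03 m and contact force between tube and the fingers above 1 N and contact force between tube and panel below 0.1 N), for 0.2 s.
2. the tube is on the panel's edge while the fingers still hold it (contact force between tube and panel above 0.4 N and contact force between tube and the fingers above 1 N and z of tube in the frame of edge between -0.02 and 0.02 m), for 0.5 s.
At the end, for the whole second after the job is handed in: The tube is released and at rest, lying across the panel's top edge only: level within 0.06 rad, its underside within 6 mm of the edge's height, its middle within 60 mm of the edge's middle measured along the edge, square to the edge within 0.25 rad (angle between tube's own z axis and vertical below 0.06 rad and z of tube in the frame of edge between -0.006 and 0.006 m and x of tube in the frame of edge between -0.06 and 0.06 m and angle between the x axis of tube and the y axis of panel, either way round below 0.25 rad and contact force between tube and panel above 1 N and contact force between tube and the fingers below 0.05 N and linear speed of tube below 0.02 m/s and angular speed of tube below 0.1 rad/s); the robot touches nothing.
It fails at once if tube and cedar panel press on each other with more than 20 N (contact force between tube and panel above 20 N).
It fails at once if a bystander is moved more than 30 mm (distance of any of drill, hole_plate, bracket_a, bracket_b, tin, screwdriver, offcut from where it was at the start of the episode above 0.03 m).
It also fails if it takes over 51 s, if anything falls off the work surface, if the arm or the gripper's body presses on something with over 40 N, if the wrist force passes 120 N, or if a joint passes its speed limit or range.

## Working session

There is one attempt and no reset: what is moved stays moved. The work goes in short steps, Python scripts to look and compute and a tool call to move; the robot and the scene stay as the last step left them, time stands still between calls to the robot, and variables do not carry over. Pictures are saved under pics/ and viewed, and the job is handed in when it is done.

Besides the shell and the picture viewer there is one more tool, called after "Request:" as a command line: name --pt "numbers of a row" for each row, then --argument value for the rest. send_rows: Moves the arm, as the interface text tells. Its arguments: {"type":"object","properties":{"plan":{"type":"array"},"claw":{"type":"number"},"newtons":{"type":"number"}},"required":["plan"]}

```bash
ls; mkdir -p pics; python3 - <<'E'
from workcell import get_state, viewer, job, env
import cv2,numpy as np
print(get_state()); print(env.grasp_offset)
for n in ["side","top","wrist"]:
    d=viewer.read_camera(n); cv2.imwrite(f"pics/{n}0.png",d["frame"]); np.save(f"pics/{n}0.npy",d,allow_pickle=True)
    print(n,d["mtx"].tolist(),d["k1"],np.ravel(d["rvec"]),np.ravel(d["tvec"]))
E
```

```text
pics
{'clock': 0.0, 'joint_pos': array([1.01138374e+00, 3.13984802e-01, 4.49506741e-02, 1.30363776e+00,
       1.09384443e-05, 1.43123221e+00]), 'qvel': array([-0.0003982 ,  0.00148956,  0.00049132,  0.00061837, -0.00152547,
        0.00095851]), 'tau': array([-2.44897034e-03, -4.80629325e+01,  2.98530418e+01,  1.94273813e-02,
       -3.30918247e-04,  2.25107152e-05]), 'tcp_pos': array([0.23407975, 0.52460454, 0.23040621]), 'orientation': array([ 0.69135246,  0.14672925,  0.69181385, -0.14797265]), 'wrist_force': array([0.18022296, 0.50828269, 0.15686178]), 'ft_torque': array([-0.0095934 ,  0.0478047 ,  0.03726522]), 'finger_gap': 0.08545825889987604}
0.0187
side [[582.129841950643, 0.0, 314.7943537458929], [0.0, 582.129841950643, 243.11085059621462], [0.0, 0.0, 1.0]] 0.005638434436861501 [ 2.35084436 -0.37952417  0.12582232] [-0.49742575  0.15632325  1.60066975]
top [[610.1807323781429, 0.0, 323.87415802702463], [0.0, 610.1807323781429, 246.14557519469514], [0.0, 0.0, 1.0]] -0.15928887095920544 [ 2.10142889 -2.12751574  0.22985684] [-0.03085238  0.54874946  1.40257298]
wrist [[418.3714630455639, 0.0, 324.15717072244854], [0.0, 418.3714630455639, 243.4830459632203], [0.0, 0.0, 1.0]] -0.041123161158391396 [-2.40474846 -1.55805093 -0.24669938] [-0.57448475 -0.03939621  0.38118461]
```

View pics/side0.png

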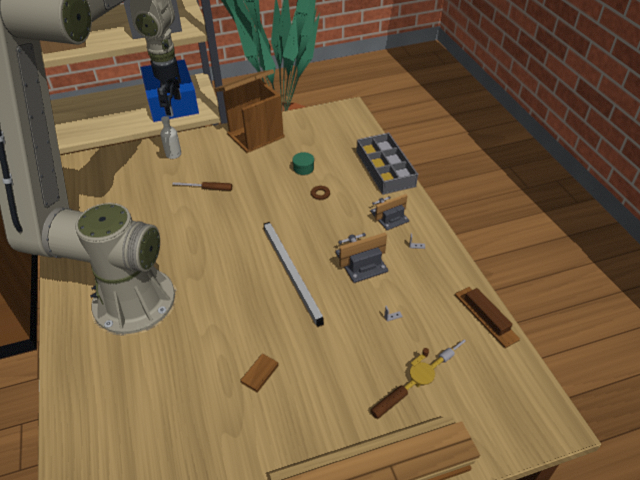

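View pics/top0.png

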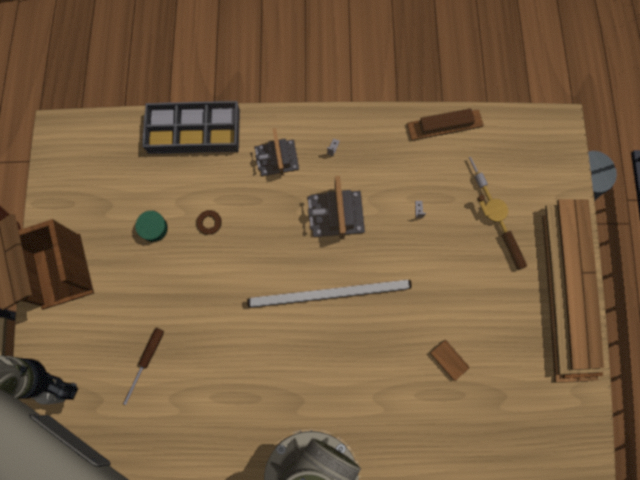

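View pics/wrist0.png

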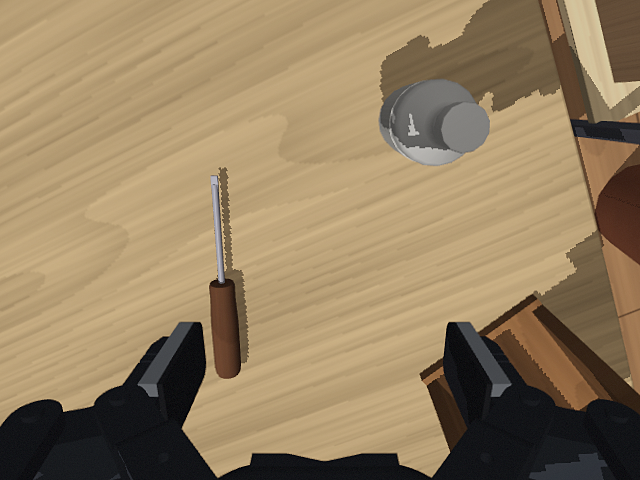

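The top view shows the tube from px (247,303) to (411,285), and the larger vise with its panel from about (338,178) to (344,234). The robot base is at the bottom of the picture. Next I'll measure these.

```bash
cat > h.py <<'E'
import cv2,numpy as np
from scipy.spatial.transform import Rotation as R
def ray(d,px):
    px=np.atleast_2d(np.array(px,float)); K=d["mtx"]
    u=cv2.undistortPoints(px[:,None],K,np.array([d["k1"],0,0,0,0.]) )[:,0] if 1 else 0
    # forward model: distorted = u*(1+k1 r^2), same as OpenCV
    Rm=cv2.Rodrigues(np.array(d["rvec"],float))[0]; t=np.ravel(d["tvec"])
    return -Rm.T@t,(np.c_[u,np.ones(len(u))]@Rm)
def onz(d,px,z):
    c,v=ray(d,px); s=(z-c[2])/v[:,2]; return c+v*s[:,None]
def proj(d,p):
    return cv2.projectPoints(np.atleast_2d(np.array(p,float)),np.array(d["rvec"],float),np.array(d["tvec"],float),d["mtx"],np.array([d["k1"],0,0,0,0.]))[0][:,0]
def load(n): return np.load(f"pics/{n}.npy",allow_pickle=True).item()
E
python3 - <<'E'
from h import *
d=load("top0")
s=load("side0")
for n,px,z in [("tube",[(247,303),(411,285)],.03),("panel",[(338,178),(344,234)],.095)]:
    print(n,onz(d,px,z))
def crop(d,x,y,w,h,k,name):
    cv2.imwrite(name,cv2.resize(d["frame"][y:y+h,x:x+w],None,fx=k,fy=k,interpolation=cv2.INTER_NEAREST))
crop(d,290,165,100,80,8,"pics/c1.png"); crop(d,235,270,190,50,4,"pics/c2.png"); crop(s,325,220,75,65,9,"pics/c3.png")
E
```

```text
tube [[ 0.41689696  0.14840578  0.03      ]
 [ 0.45568535 -0.24732714  0.03      ]]
panel [[ 0.70668694 -0.07324812  0.095     ]
 [ 0.56893243 -0.08478808  0.095     ]]
```

View pics/c1.png

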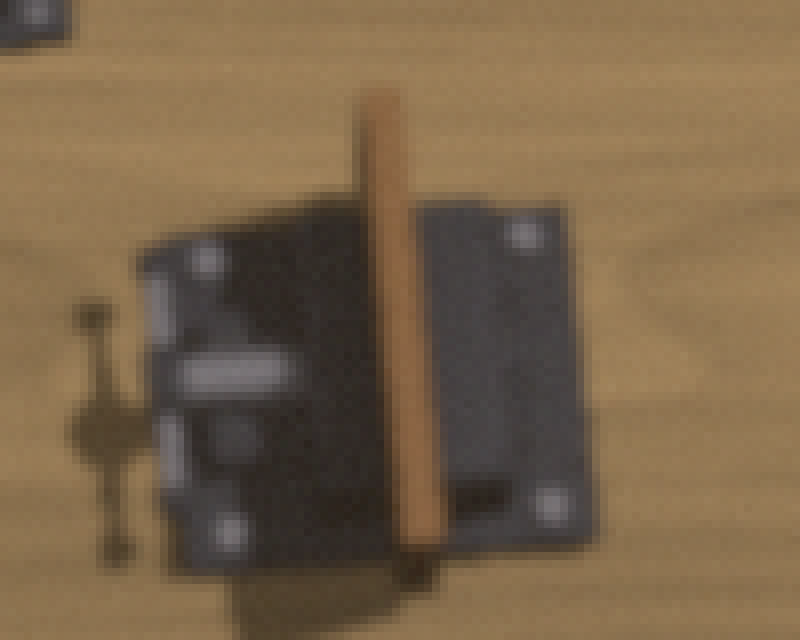

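View pics/c2.png

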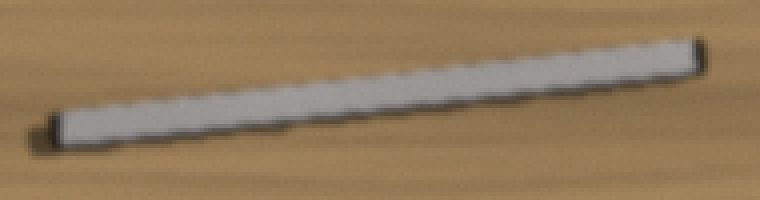

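View pics/c3.png

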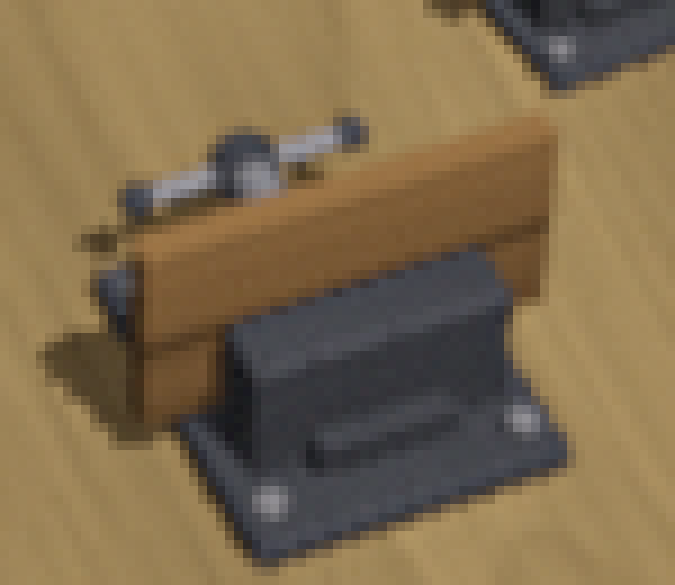

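```bash
cat >> h.py <<'E'
def pose(st):
    q=st["orientation"]; return np.array(st["tcp_pos"]),R.from_quat([q[1],q[2],q[3],q[0]])
def downR(yaw): # tool x down, tool y at world yaw
    y=np.array([np.cos(yaw),np.sin(yaw),0]); x=np.array([0,0,-1.]); return R.from_matrix(np.c_[x,y,np.cross(x,y)])
def rel(st,p,yaw):
    p0,R0=pose(st); return np.round(R0.inv().apply(np.array(p)-p0)*1000,1),np.round((R0.inv()*downR(yaw)).as_rotvec(degrees=True),1)
E
python3 - <<'E'
from h import *
from workcell import get_state
d=load("top0"); f=d["frame"]; hsv=cv2.cvtColor(f,cv2.COLOR_BGR2HSV)
m=cv2.inRange(hsv,(0,0,110),(180,45,255)); m[:275]=0;m[312:]=0;m[:,:240]=0;m[:,420:]=0
c=max(cv2.findContours(m,0,1)[0],key=cv2.contourArea); r=cv2.minAreaRect(c); print(r)
b=cv2.boxPoints(r); W=onz(d,b,.03); print(W, W.mean(0))
e=[np.linalg.norm(W[0]-W[1]),np.linalg.norm(W[1]-W[2])]; print(e)
v=W[1]-W[0] if e[0]>e[1] else W[2]-W[1]; print("tube yaw",np.arctan2(v[1],v[0]))
hh=cv2.inRange(hsv,(5,110,100),(16,255,255)); hh[:172]=0;hh[238:]=0;hh[:,:325]=0;hh[:,355:]=0
ys,xs=np.nonzero(hh); 
print(len(xs)); rr=cv2.minAreaRect(np.c_[xs,ys].astype(np.float32)); print(rr)
P=onz(d,cv2.boxPoints(rr),.095); print(P,P.mean(0))
print("manual",onz(d,[(337.4,176.2),(342.2,232.6)],.095))
p,Rm=pose(get_state()); print(Rm.as_matrix())
s=load("side0")
# side check: panel top near corners from crop: near-left front top (143,250)? 
print(onz(s,[(325+143/9,220+247/9),(325+552/9,220+130/9)],.095))
print(onz(s,[(264.5,224),(321,322)],.03))
E
```

```text
((328.84759521484375, 292.6828918457031), (8.546289443969727, 159.25161743164062), 83.40007781982422)
[[ 0.42992038  0.14308184  0.03      ]
 [ 0.46978478 -0.23923752  0.03      ]
 [ 0.44900852 -0.24082063  0.03      ]
 [ 0.40940805  0.14053602  0.03      ]] [ 0.43953043 -0.04911007  0.03      ]
[np.float64(0.384392071716034), np.float64(0.020836482994370065)]
tube yaw -1.4669018663213007
326
((339.30828857421875, 204.36814880371094), (27.625242233276367, 64.67304992675781), 2.0454084873199463)
[[ 0.56419741 -0.03870905  0.095     ]
 [ 0.72321385 -0.04634011  0.095     ]
 [ 0.72007418 -0.11254938  0.095     ]
 [ 0.56109201 -0.10326393  0.095     ]] [ 0.64214436 -0.07521562  0.095     ]
manual [[ 0.71123239 -0.07189533  0.095     ]
 [ 0.57234717 -0.08063672  0.095     ]]
[[-7.14676930e-04  4.07566883e-01  9.13175079e-01]
 [-1.14163113e-03  9.13174385e-01 -4.07567467e-01]
 [-9.99999093e-01 -1.33378816e-03 -1.87333625e-04]]
[[ 0.57338672 -0.08169199  0.095     ]
 [ 0.70988965 -0.07587395  0.095     ]]
[[ 0.40992142  0.14193063  0.03      ]
 [ 0.4574781  -0.25630525  0.03      ]]
```

```bash
python3 - <<'E'
from h import *
from workcell import get_state
print(rel(get_state(),(0.4395,-0.049,0.15),0.104))
E
```

```text
(array([  81.1, -440.2,  421.4]), array([60. ,  0. ,  0.1]))
```

Request:
send_rows --pt "8 -44 42 6 0 0" --pt "16 -88 84 12 0 0" --pt "24 -132 126 18 0 0" --pt "32 -176 168 24 0 0" --pt "40 -220 211 30 0 0" --pt "48 -264 252 36 0 0" --pt "56 -308 294 42 0 0" --pt "64 -352 337 48 0 0" --pt "72 -396 379 54 0 0" --pt "81 -440 421 60 0 0" --claw 50 --newtons 60

```text
clock: 1.4
tcp_pos: [0.4399, -0.0503, 0.1501]
orientation: [0.525, 0.475, 0.524, -0.474]
wrist_force: [0.7, 1.0, 0.0]
finger_gap: 0.0496
```

```bash
python3 - <<'E'
from h import *
from workcell import get_state,viewer
d=viewer.read_camera("wrist"); cv2.imwrite("pics/w1.png",d["frame"]); np.save("pics/w1.npy",d,allow_pickle=True)
F=[];T=[]
for i in range(12):
    viewer.read_camera("wrist"); s=get_state(); F.append(s["wrist_force"]);T.append(s["ft_torque"])
print(np.mean(F,0),np.std(F,0),np.mean(T,0),np.std(T,0)); print(s["joint_pos"],s["clock"],s["tcp_pos"])
np.save("tare.npy",np.r_[np.mean(F,0),np.mean(T,0)])
m=cv2.inRange(cv2.cvtColor(d["frame"],cv2.COLOR_BGR2HSV),(0,0,110),(180,45,255))
c=max(cv2.findContours(m,0,1)[0],key=cv2.contourArea); r=cv2.minAreaRect(c);print(r); print(onz(d,cv2.boxPoints(r),.03))
E
```

```text
[0.04365394 0.14325094 0.10433889] [0.53071989 0.32181257 0.24811947] [ 0.01884966  0.00034607 -0.00968537] [0.02454047 0.02292917 0.0318709 ]
[-2.89665622e-01  1.01638299e-01 -4.25154533e-01  1.04355083e+00
  1.15545404e-04  1.17563911e+00] 2.05 [ 0.43949227 -0.04747616  0.1505045 ]
((320.2947998046875, 229.95433044433594), (460.23626708984375, 33.788944244384766), 89.454345703125)
[[ 0.41322285  0.08617154  0.03      ]
 [ 0.43215042  0.08819843  0.03      ]
 [ 0.47065572 -0.23818436  0.03      ]
 [ 0.44349851 -0.24119946  0.03      ]]
```

View pics/w1.png

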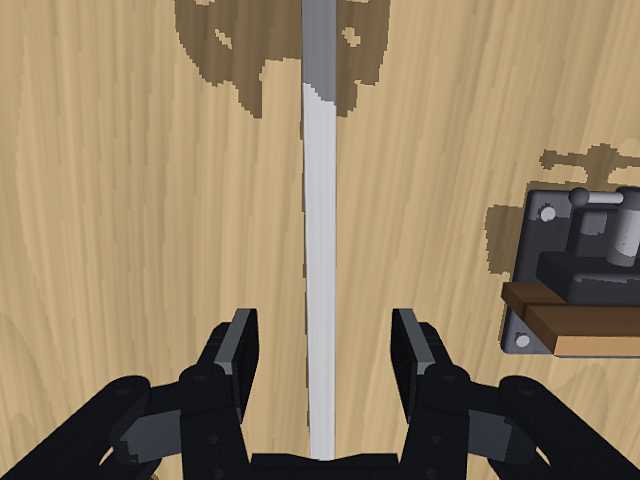

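The tube runs vertically at column ~318, centred between the fingers, so I'll descend.

Request:
send_rows --pt "25 0 0 0 0 0" --pt "50 0 0 0 0 0" --pt "75 0 0 0 0 0" --pt "95 0 0 0 0 0" --pt "110 0 0 0 0 0" --pt "125 0 0 0 0 0" --pt "135 0 0 0 0 0" --pt "141 0 0 0 0 0" --pt "145 0 0 0 0 0" --pt "145 0 0 0 0 0"

```text
clock: 3.3
tcp_pos: [0.4395, -0.0482, 0.0053]
orientation: [0.525, 0.473, 0.525, -0.473]
wrist_force: [0.1, -0.6, -0.1]
finger_gap: 0.0502
```

Request:
send_rows --pt "0 0 0 0 0 0" --pt "0 0 0 0 0 0" --pt "0 0 0 0 0 0" --pt "0 0 0 0 0 0" --pt "0 0 0 0 0 0" --pt "0 0 0 0 0 0" --pt "0 0 0 0 0 0" --pt "0 0 0 0 0 0" --pt "0 0 0 0 0 0" --pt "0 0 0 0 0 0" --claw 10 --newtons 80

```text
clock: 4.55
tcp_pos: [0.4395, -0.0484, 0.0058]
orientation: [0.525, 0.473, 0.525, -0.473]
wrist_force: [-1.9, 0.0, 5.4]
finger_gap: 0.0187
```

Request:
send_rows --pt "-10 0 0 0 0 0" --pt "-30 0 0 0 0 0" --pt "-55 0 0 0 0 0" --pt "-80 0 0 0 0 0" --pt "-105 0 0 0 0 0" --pt "-125 0 0 0 0 0" --pt "-140 0 0 0 0 0" --pt "-145 0 0 0 0 0" --pt "-145 0 0 0 0 0" --pt "-145 0 0 0 0 0"

```text
clock: 5.8
tcp_pos: [0.4389, -0.0481, 0.1495]
orientation: [0.525, 0.473, 0.526, -0.474]
wrist_force: [-0.1, 0.7, -4.2]
finger_gap: 0.0187
```

```bash
python3 - <<'E'
from h import *
from workcell import get_state,viewer
d=viewer.read_camera("side"); cv2.imwrite("pics/s2.png",d["frame"])
np.save("pics/s2.npy",d,allow_pickle=True)
F=[];T=[]
for i in range(25):
    viewer.read_camera("wrist"); s=get_state(); F.append(s["wrist_force"]);T.append(s["ft_torque"])
F=np.mean(F,0);T=np.mean(T,0);t=np.load("tare.npy")
print(F,T,F-t[:3],T-t[3:],s["tcp_pos"],s["finger_gap"],s["clock"],pose(s)[1].as_matrix())
E
```

```text
[-0.01202852  0.11561355 -4.0878321 ] [-0.05896722 -0.01392389  0.00221688] [-0.05568246 -0.02763739 -4.19217098] [-0.07781688 -0.01426996  0.01190225] [ 0.43949562 -0.04828838  0.15028997] 0.018697249942428874 7.1 [[ 3.43364291e-05  9.94622573e-01  1.03566093e-01]
 [ 6.66644718e-05  1.03566091e-01 -9.94622572e-01]
 [-9.99999997e-01  4.10559663e-05 -6.27498988e-05]]
```

View pics/s2.png

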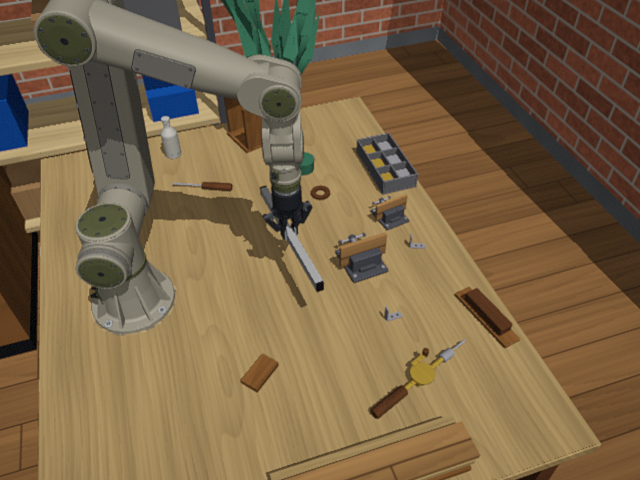

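```bash
python3 - <<'E'
from h import *
from workcell import get_state
print(rel(get_state(),(0.6425,-0.090,0.14),0.055))
E
```

```text
(array([ 10.3, 197.6,  62.5]), array([ 2.8, -0. , -0. ]))
```

Request:
send_rows --pt "0 10 3 0.1 0 0" --pt "0 35 11 0.5 0 0" --pt "0 65 20 1 0 0" --pt "0 100 31 1.5 0 0" --pt "0 132 42 2 0 0" --pt "2 160 51 2.3 0 0" --pt "5 180 57 2.6 0 0" --pt "8 192 61 2.8 0 0" --pt "10 197 62 2.8 0 0" --pt "10 197.5 62.5 2.8 0 0"

```text
clock: 8.35
tcp_pos: [0.642, -0.0898, 0.1398]
orientation: [0.513, 0.486, 0.514, -0.486]
wrist_force: [-1.7, 0.1, -3.7]
finger_gap: 0.0187
```

```bash
python3 - <<'E'
from h import *
from workcell import get_state,viewer
for i in range(8): viewer.read_camera("side")
for n in ["side","top","wrist"]:
    d=viewer.read_camera(n); cv2.imwrite(f"pics/{n}3.png",d["frame"]); np.save(f"pics/{n}3.npy",d,allow_pickle=True)
F=[];T=[]
for i in range(40):
    viewer.read_camera("wrist"); s=get_state(); F.append(s["wrist_force"]);T.append(s["ft_torque"])
T=np.array(T);print(np.mean(F,0),T.mean(0),T[:20].mean(0),T[20:].mean(0),T.std(0),s["tcp_pos"],s["clock"])
print(1000*T.mean(0)[0]/np.mean(F,0)[2])
d=load("side3");f=d["frame"][190:310,270:430];cv2.imwrite("pics/c4.png",cv2.resize(f,None,fx=5,fy=5))
d=load("top3");f=d["frame"][150:250,250:410];cv2.imwrite("pics/c5.png",cv2.resize(f,None,fx=5,fy=5))
E
```

```text
[ 3.29825862e-03 -1.50500749e-02 -3.89746124e+00] [-0.06629718 -0.00296717 -0.0032025 ] [-0.06437025 -0.01061752 -0.00027627] [-0.06822411  0.00468319 -0.00612872] [0.0220576  0.02874495 0.02452027] [ 0.64241512 -0.08996071  0.14029377] 10.9
17.010350666416443
```

View pics/wrist3.png

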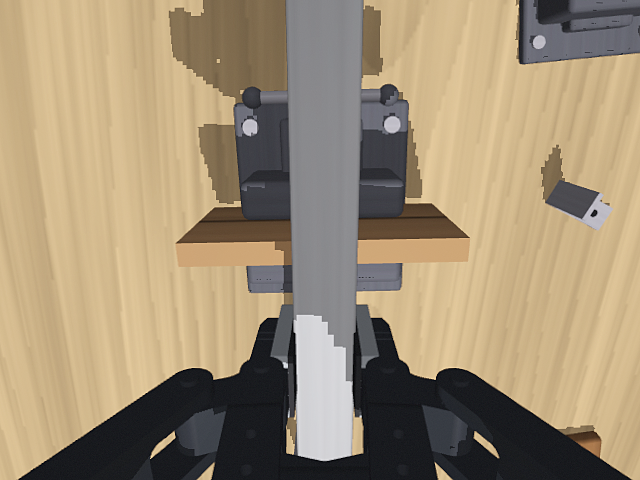

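View pics/c4.png

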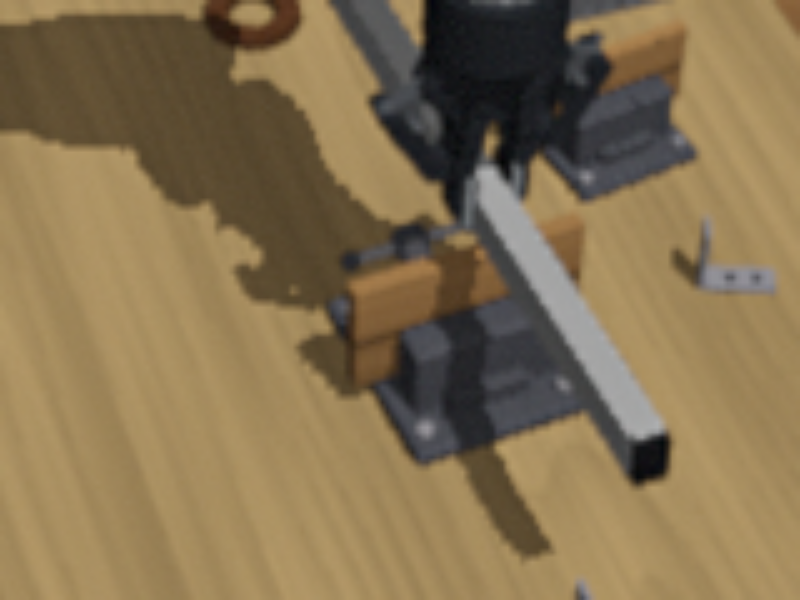

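View pics/c5.png

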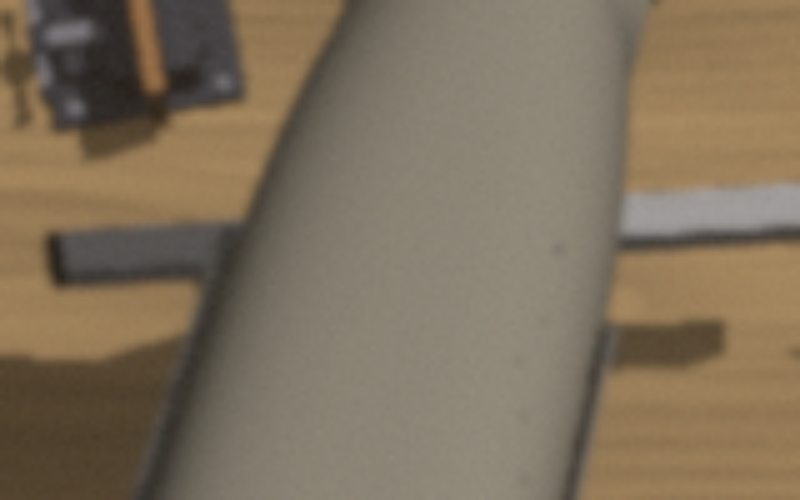

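```bash
python3 - <<'E'
from h import *
d=load("wrist3")
P=onz(d,[(176.5,243),(178,266),(469,237.5),(468.5,262)],.095); print(P,P.mean(0)); 
v=P[2:].mean(0)-P[:2].mean(0); print(np.linalg.norm(v),np.arctan2(v[1],v[0]), ray(d,[(320,240)]))
f=d["frame"][225:280]; hsv=cv2.cvtColor(f,cv2.COLOR_BGR2HSV); m=cv2.inRange(hsv,(8,90,170),(18,255,255))
for x in (195,230,260,380,420,450):
    y=np.nonzero(m[:,x])[0]+225; print(x,y.min(),y.max()); print(onz(d,[(x,(y.min()+y.max())/2)],.095)[0],onz(d,[(x,y.max()-.0)],.095)[0][1]-onz(d,[(x,y.min()-1)],.095)[0][1])
# tube sides line
E
```

```text
[[ 0.57072827 -0.07497613  0.095     ]
 [ 0.57078906 -0.08674511  0.095     ]
 [ 0.709645   -0.06478425  0.095     ]
 [ 0.71141353 -0.07713433  0.095     ]] [ 0.64064396 -0.07590996  0.095     ]
0.1401208679951301 0.0707217185474374 (array([ 0.63777406, -0.00975864,  0.28382853]), array([[ 0.00637657, -0.30314053, -0.9530127 ]]))
195 243 266
[ 0.57936817 -0.080339    0.095     ] -0.012288773891999713
230 243 266
[ 0.59626065 -0.07942384  0.095     ] -0.012248318304120362
260 242 264
[ 0.610671   -0.07788223  0.095     ] -0.011682453804131049
380 240 262
[ 0.66795664 -0.07379814  0.095     ] -0.011587173680733281
420 239 262
[ 0.68708676 -0.07252547  0.095     ] -0.01207971299914784
450 238 261
[ 0.70144502 -0.07125469  0.095     ] -0.012065360879720155
```

```bash
python3 - <<'E'
from h import *
from workcell import get_state
print(rel(get_state(),(0.6421,-0.0917,0.102),0.068))
E
```

```text
(array([38.3, -0.4,  1.7]), array([-0.7, -0. , -0. ]))
```

Request:
send_rows --pt "5 0 0.5 -0.2 0 0" --pt "12 0 1 -0.4 0 0" --pt "19 0 1.7 -0.7 0 0" --pt "25 0 1.7 -0.7 0 0" --pt "30 0 1.7 -0.7 0 0" --pt "34 0 1.7 -0.7 0 0" --pt "36 0 1.7 -0.7 0 0" --pt "37.5 0 1.7 -0.7 0 0" --pt "38.3 0 1.7 -0.7 0 0" --pt "38.3 0 1.7 -0.7 0 0"

```text
clock: 12.15
tcp_pos: [0.6426, -0.0917, 0.1021]
orientation: [0.517, 0.483, 0.516, -0.483]
wrist_force: [1.0, -0.0, -2.7]
finger_gap: 0.0185
```

Request:
send_rows --pt "0.1 0 0 0 0 0" --pt "0.2 0 0 0 0 0" --pt "0.3 0 0 0 0 0" --pt "0.4 0 0 0 0 0" --pt "0.5 0 0 0 0 0" --pt "0.6 0 0 0 0 0" --pt "0.7 0 0 0 0 0" --pt "0.8 0 0 0 0 0" --pt "0.8 0 0 0 0 0" --pt "0.8 0 0 0 0 0"

```text
clock: 13.4
tcp_pos: [0.6425, -0.0917, 0.1012]
orientation: [0.517, 0.483, 0.517, -0.483]
wrist_force: [-0.5, 1.4, -4.2]
finger_gap: 0.0184
```

```bash
cat > m.py <<'E'
from h import *
from workcell import get_state,viewer
import sys
F=[];T=[]
for i in range(int(sys.argv[1])):
    viewer.read_camera("wrist"); s=get_state(); F.append(s["wrist_force"]);T.append(s["ft_torque"])
print(np.mean(F,0).round(3),np.mean(T,0).round(4),s["tcp_pos"].round(5),s["clock"])
E
python3 m.py 8
```

```text
[ 0.049  0.029 -3.915] [-0.0631 -0.0028 -0.0144] [ 0.64248 -0.09166  0.10118] 13.8
```

Request:
send_rows --pt "0.1 0 0 0 0 0" --pt "0.2 0 0 0 0 0" --pt "0.3 0 0 0 0 0" --pt "0.4 0 0 0 0 0" --pt "0.5 0 0 0 0 0" --pt "0.5 0 0 0 0 0" --pt "0.5 0 0 0 0 0" --pt "0.5 0 0 0 0 0" --pt "0.5 0 0 0 0 0" --pt "0.5 0 0 0 0 0"

```text
clock: 15.05
tcp_pos: [0.6425, -0.0917, 0.1009]
orientation: [0.517, 0.483, 0.516, -0.483]
wrist_force: [-1.0, -0.7, -1.5]
finger_gap: 0.0181
```

```bash
python3 m.py 8
```

```text
[-1.389 -0.17   0.107] [-0.0122  0.3139  0.0167] [ 0.64253 -0.09168  0.10085] 15.45
```

Request:
send_rows --pt "0 0 0 0 0.2 0" --pt "0 0 0 0 0.4 0" --pt "0.1 0 0 0 0.6 0" --pt "0.1 0 0 0 0.8 0" --pt "0.1 0 0 0 0.8 0" --pt "0.1 0 0 0 0.8 0" --pt "0.1 0 0 0 0.8 0" --pt "0.1 0 0 0 0.8 0" --pt "0.1 0 0 0 0.8 0" --pt "0.1 0 0 0 0.8 0"

```text
clock: 16.7
tcp_pos: [0.6426, -0.0918, 0.1007]
orientation: [0.513, 0.486, 0.52, -0.48]
wrist_force: [-2.2, -1.5, 1.3]
finger_gap: 0.0184
```

```bash
python3 m.py 20
```

```text
[-1.717 -1.275  1.519] [-0.2677  0.3996  0.0386] [ 0.64254 -0.09172  0.10065] 17.7
```

Request:
send_rows --pt "0 0 0 0 -0.2 0" --pt "0 0 0 0 -0.4 0" --pt "-0.1 0 0 0 -0.6 0" --pt "-0.1 0 0 0 -0.8 0" --pt "-0.1 0 0 0 -0.8 0" --pt "-0.1 0 0 0 -0.8 0" --pt "-0.1 0 0 0 -0.8 0" --pt "-0.1 0 0 0 -0.8 0" --pt "-0.1 0 0 0 -0.8 0" --pt "-0.1 0 0 0 -0.8 0"

```text
clock: 18.95
tcp_pos: [0.6425, -0.0917, 0.1008]
orientation: [0.517, 0.483, 0.516, -0.483]
wrist_force: [-2.6, -0.9, 4.3]
finger_gap: 0.0182
```

```bash
python3 m.py 25
```

```text
[-2.736 -1.635  4.915] [-0.2517  0.625   0.0265] [ 0.64253 -0.09167  0.10078] 20.2
```

Request:
send_rows --pt "-0.1 0 0 0 0 0" --pt "-0.2 0 0 0 0 0" --pt "-0.3 0 0 0 0 0" --pt "-0.3 0 0 0 0 0" --pt "-0.3 0 0 0 0 0" --pt "-0.3 0 0 0 0 0" --pt "-0.3 0 0 0 0 0" --pt "-0.3 0 0 0 0 0" --pt "-0.3 0 0 0 0 0" --pt "-0.3 0 0 0 0 0"

```text
clock: 21.45
tcp_pos: [0.6426, -0.0917, 0.1009]
orientation: [0.516, 0.483, 0.516, -0.483]
wrist_force: [-0.9, -1.8, 0.3]
finger_gap: 0.0184
```

```bash
python3 m.py 20; python3 - <<'E'
from h import *
from workcell import viewer
for n in ["side"]:
    d=viewer.read_camera(n); np.save(f"pics/{n}5.npy",d,allow_pickle=True)
    f=d["frame"][190:310,270:430];cv2.imwrite("pics/c6.png",cv2.resize(f,None,fx=5,fy=5))
E
```

```text
[-0.187 -1.344 -1.285] [-0.3341  0.0624  0.0013] [ 0.64252 -0.09156  0.10087] 22.45
```

View pics/c6.png

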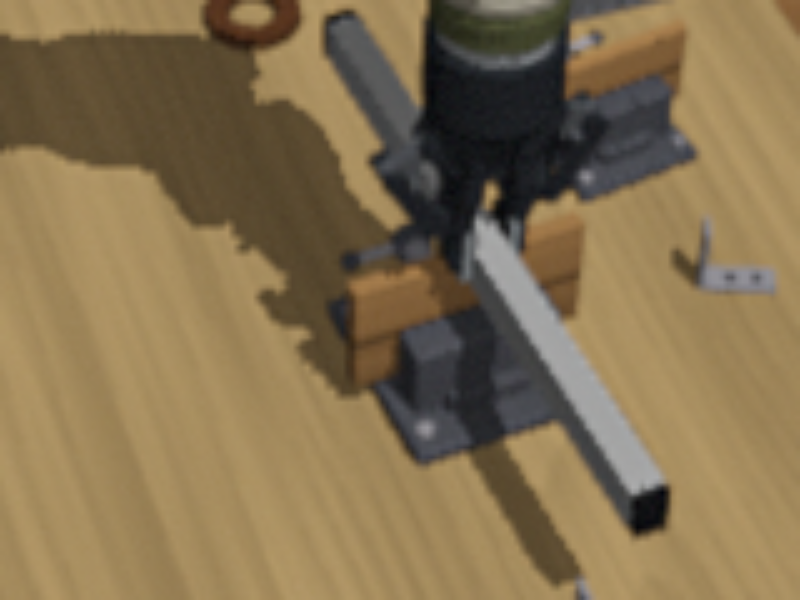

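The side view shows the tube across the panel, level and held, with the edge carrying about 2.6 N. I'll release it now.

Request:
send_rows --pt "0 0 0 0 0 0" --pt "0 0 0 0 0 0" --pt "0 0 0 0 0 0" --pt "0 0 0 0 0 0" --pt "0 0 0 0 0 0" --pt "0 0 0 0 0 0" --pt "0 0 0 0 0 0" --pt "0 0 0 0 0 0" --pt "0 0 0 0 0 0" --pt "0 0 0 0 0 0" --claw 44

```text
clock: 23.75
tcp_pos: [0.6425, -0.0917, 0.101]
orientation: [0.517, 0.483, 0.516, -0.483]
wrist_force: [0.1, 0.2, -0.2]
finger_gap: 0.044
```

```bash
python3 m.py 6; python3 - <<'E'
from h import *
from workcell import viewer
o=[]
for n in ["side","wrist"]:
    d=viewer.read_camera(n); np.save(f"pics/{n}6.npy",d,allow_pickle=True)
    cv2.imwrite(f"pics/{n}6.png",d["frame"])
d=load("side6");f=d["frame"][190:310,270:430];cv2.imwrite("pics/c7.png",cv2.resize(f,None,fx=5,fy=5))
E
```

```text
[ 0.156 -0.285  0.106] [ 0.0144 -0.0156 -0.0326] [ 0.64249 -0.09166  0.10098] 24.05
```

View pics/c7.png

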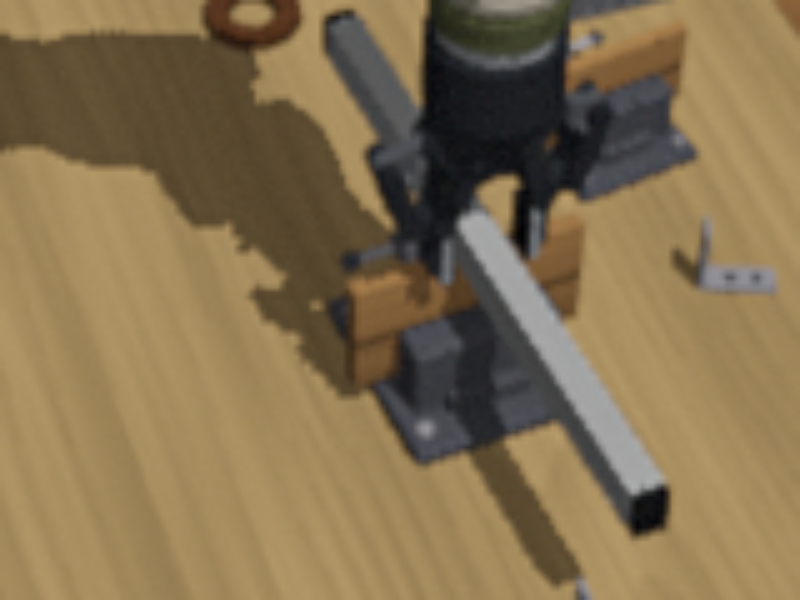

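View pics/wrist6.png

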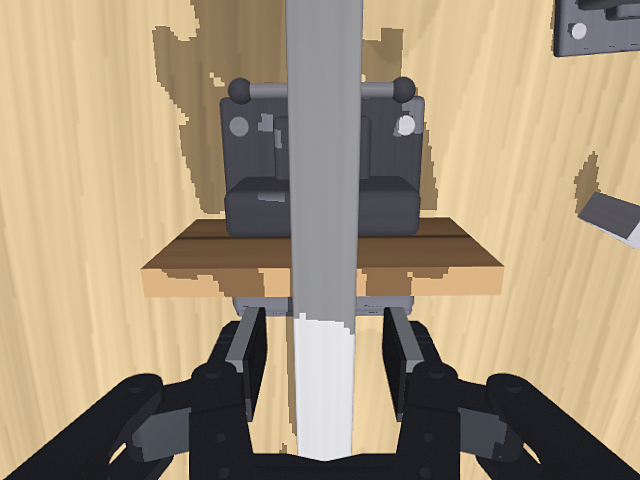

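The tube is released, balanced and has not moved, with both pads clear of it (tube at columns 290–358, pads at about 265 and 385). I'll retreat straight up.

Request:
send_rows --pt "-3 0 0 0 0 0" --pt "-10 0 0 0 0 0" --pt "-20 0 0 0 0 0" --pt "-32 0 0 0 0 0" --pt "-45 0 0 0 0 0" --pt "-58 0 0 0 0 0" --pt "-70 0 0 0 0 0" --pt "-76 0 0 0 0 0" --pt "-80 0 0 0 0 0" --pt "-80 0 0 0 0 0"

```text
clock: 25.4
tcp_pos: [0.6425, -0.0917, 0.181]
orientation: [0.517, 0.483, 0.517, -0.483]
wrist_force: [-0.5, 1.0, 0.2]
finger_gap: 0.0438
```

```bash
python3 m.py 4; python3 - <<'E'
from h import *
from workcell import viewer
d=viewer.read_camera("side"); cv2.imwrite("pics/side7.png",d["frame"])
f=d["frame"][190:310,270:430];cv2.imwrite("pics/c8.png",cv2.resize(f,None,fx=5,fy=5))
a=load("side6")["frame"][255:300,370:410].astype(int);print(np.abs(a-d["frame"][255:300,370:410]).mean())
E
```

```text
[ 0.346 -0.141 -0.18 ] [ 0.0081 -0.0113 -0.0195] [ 0.64222 -0.09159  0.18044] 25.6
1.270185185185185
```

View pics/c8.png

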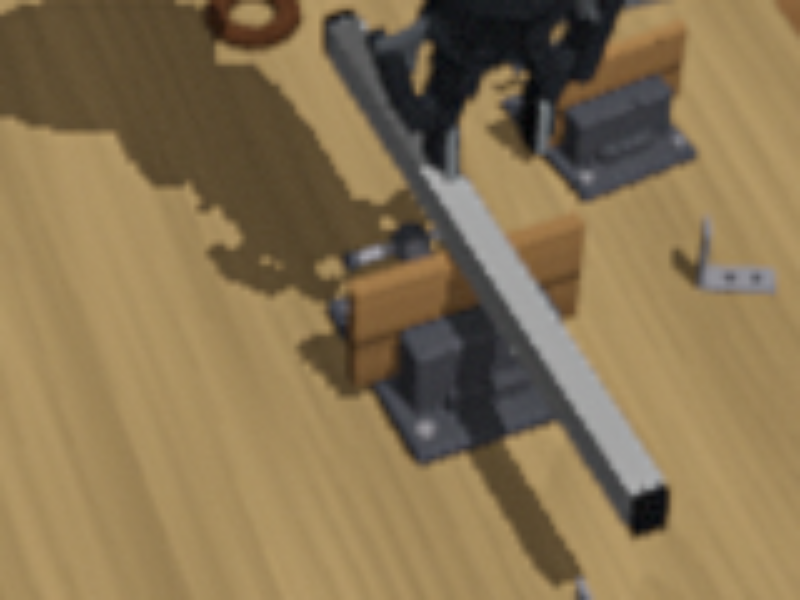

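The tube is level and still: its near cap is at the same crop position, (648,508), as before. The gripper is clear above it.

```bash
python3 -c "
from workcell import job
print(job.hand_in())"
```

```text
the job is handed in; nothing more can be done
None
```

I lifted the tube, found its balance point and left it balanced level on the cedar panel's edge. I handed the job in at about 25.6 s; no verdict is reported.

- **Balance point:** wrist torque with the tube held in the air put it about 16 mm from the grip point, towards +y. The grip was close to mid length. The readings ranged from about 14 to 17 mm; an early zero reading that pointed to about 19 mm I put down to the arm still settling.
- **Placing:** I set that point over the edge and felt contact. The edge force I worked out was 2.6 to 8.9 N, against the 20 N limit; these are averages, so short peaks would not show.
- **Feel at the edge:** rocking the tube slightly to find the exact contact point was inconclusive, because sideways friction disturbed the readings. The final position therefore rests on the torque in the air and the camera position of the panel. The top and wrist views agreed on its centre; the side view was rougher.
- **Last checks:** after release the wrist force was near zero. The side view was unchanged after the gripper rose 80 mm clear: the tube was level and still. I did not measure the bystanders afterwards. The arm never went near them, and those visible in the last side-view crop look unmoved.

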